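# Pin the ball mount in the bench receiver

### The arm

A 6-joint arm with a two-finger parallel gripper is mounted at the origin on the work surface. World frame = base frame: x ahead of the robot, y to its left, z up, the work surface at z = 0. Lengths are in m, angles in rad, forces in N, time in s.
With the tool pointing down it reaches from about 0.35 to 0.775 m from the base axis. Payload 5.5 kg.
Tool frame: the origin (TCP) lies between the finger pads; the fingertips stand 11 mm ahead of it and the grasp point (between the pads) lies 8 mm behind it (tips_ahead is the distance from the TCP to the fingertips, in m); z points along the fingers, y is the line along which they close (so a half turn about z gives the same grasp; the last joint's range is limited). The gripper opens to 85 mm and grips with 20 to 120 N. Pads are 22 mm wide; open, the fingers measure 114 mm over their backs; the gripper's body (76 mm by 85 mm) begins 54 mm behind the grasp point. The pads swing forward as they close: fully open they stand 13 mm farther back than shut.
Start: joints at [-0.14, 0.313, 0.046, 1.304, 0, 1.431], TCP at [0.575, -0, 0.242] pointing down, gripper open.
Joint ranges: [-2.76, 2.76], [-0.86, 1.69], [-1.03, 1.26], [-2.2, 2.34], [-1.47, 1.5], [-3.14, 3.14]. Speed limits (rad/s): [2.57, 2.57, 3.14, 3.14, 3.14, 3.14].

### API

Orientations are given as a unit quaternion [w, x, y, z].
In Python, from workcell import * gives the robot as it stands. The module is installed in compiled form; this text tells all that it offers.
- The arm moves only by the tool jog_arm, never from a script. Its argument "moves" is a list of rows, each an object with "fingers": the closure, from 0 (fully open) to 1 (shut); "slide": the shift along the tool's x, y, z in mm, a list of three; "angular": the turn, a rotation vector about the tool's x, y, z in degrees, a list of three. A call has 1 to 10 rows; each row is the pose to reach, as a shift and turn from the pose commanded when the call began, along the tool's axes at that moment; what a row does not reach only later rows make up. A row lasts 1/12 s, in which the tool goes at most 41.7 mm and 7.16 degrees, less where a joint would pass 70% of its speed; a pose out of reach is approached as far as the arm can. A call with a gripper value outside its range is refused whole. The fingers move at their own pace and stop on an object; "squeeze" is the grip in N (left out, the last holds). Time passes only in rows, so rows that repeat a pose let the fingers close. It gives the time, the measured TCP pose, the force, the opening and the grip force at its end, in the units of the state.
- get_state(): the state, without advancing time (a new reading comes with each control period).
- read_camera(name): name is "scene" or "side" or "wrist"; returns a dict with "color" (384x512x3 uint8, red, green, blue), "fovy" (degrees; the focal length in pixels is half the picture's height over the tangent of half this angle, whatever the lens; pixels are square), "cx", "cy" (the principal point, pixels), "D" ([k1, k2, p1, p2, k3] as OpenCV has them; the pictures are not rectified), "world_from_camera" (4x4, takes a point from camera to world coordinates); the wrist camera has in their place "tool_from_camera" (4x4, takes a point from camera to tool coordinates, whose origin is the TCP and whose axes are the flange's). Camera axes: x right, y down, z forward; pixel columns grow to the right and rows downward; lengths in m; the calibration is good to about 2 mm. A picture is of the moment at which its call begins: read the wrist's pose just before it. There is no depth.
- hand_in(): hands the job in; it is judged then, once.
Trained networks look in a picture, given as the dict that the camera call returned (one of the last four; its "shot" number tells which), for a name from the list of things; names that differ only in an ending like _2 or _b are one class to them, and where a whole thing is asked for, a point or a joint stands for the part that bears it (a point fixed in the world has none). Each returns a list of dicts, best first, with "p" (0 to 1); they miss things now and then, are a little off and sometimes report something else, mostly with a low value. They report only what shows in the picture. A call takes as long as a camera call. They do not tell look-alikes from the thing itself.
- look_for(target, picture): "point" ([column, row] in pixels, amid what is visible of it).
- tip_of(target, picture): "point" ([column, row] in pixels: a listed point, or the origin of a listed thing).
The state is a dict: "clock": time; "joint_pos": joint angles; "qvel": joint speeds; "tau": joint torques, N m; "tcp_pos": TCP position; "orientation": TCP orientation; "wrist_force": force on the tool from outside, world axes, zero at the start; "ft_torque": the same for the moment, N m; "finger_gap": finger opening in m; "grip_force": force on a finger pad.
Only numpy, scipy, OpenCV 4.12 (cv2) and the standard library are available. Lean on these libraries where they do the work, as an engineer would, in place of code of your own. Each camera call takes 0.05 s, during which the arm holds its last target. There are 200 camera calls.

### The job

Slide the ball mount along in the bench receiver until the cross hole hidden in its shank lines up with the pin holes in the tube, then lock it with the hitch pin that fits: right through both sides, and pushed home until its bent handle is up against the sleeve. Ball mounts are not all drilled alike, so feel for the hole with the pin and shift the mount a little if it will not go through. Leave the thicker pin, the wrench and the grease jar where they are.

Things in the scene. Friction and masses are not known exactly. Their poses are not given: they have to be found in the camera images.
- receiver: Fixed dark steel hitch receiver: a level 42 mm square tube on a bolted foot. Origin: on the bench under the middle of the pin-hole line. x runs along the tube to its mouth, z up. Tube axis 80 mm above the bench, tube x -80 to +55 mm, its last 12 mm in a 56 mm square collar. Foot plate x -105 to +85, 120 mm wide, 8 mm thick; gussets 38 mm high.
- holes (a point): Middle of the pin-hole line, 80 mm above the receiver's origin, same axes. The holes (14 mm) run level along y through both sides of the tube, each in a round welded sleeve, 24 mm outside, 13.5 mm bore, ending at y = +39 and -39 mm. The pin may go in from either side.
- ball_center (a point): Centre of the polished hitch ball (48 mm, small flat on top), 138 mm above the bench, its top at 159. It stands on the grey ball mount, whose 50 mm wide tongue (top 96 mm above the bench) runs to a 31 mm square shank in the tube. Ball and mount slide as one along the receiver's x only, stiffly (about 5 N), no stop near the right place, and stay where left.
- tongue_end (a point): Middle of the free end of the ball mount's tongue, 88 mm above the bench. The shank's one cross hole (14 mm) is on the pin holes when the BALL CENTRE is somewhere from 133 to 151 mm along +x from the pin-hole line: just where is not known for this mount. It starts 18 to 40 mm too far out.
- pin: The pin that fits: loose L-bent steel rod, 12 mm thick, about 0.13 kg, lying flat on the bench, axis 6 mm up. Origin: on the shank's axis at the inner face of the bent handle. x runs along the shank to the tip 100 mm away. The handle stands off along +y, centre line at x = -6 mm, reaching y = 51 mm; back of the bend at x = -12 mm.
- pin_tip (a point): Tip of that pin, on its axis; the last 7 mm taper to 6 mm. With the holes within about 4 mm the nose draws the mount into line under a push of 10 to 25 N; farther off, the pin stops on the shank's side about 24 mm inside the sleeve's end; it may be let go there and rests in the sleeve, tail drooping a little, to be gripped again later.
- big_pin: A second bent pin, too thick for these holes: 16 mm rod, shank 115 mm, handle reaching y = 60 mm; same axes. To be left alone. The two pins may lie in either of two places, right or left on the bench.
- wrench: A 200 mm steel wrench lying on the bench; to be left alone.
- grease: A closed jar, 64 mm diameter and 65 mm tall, standing on the bench; to be left alone.
Not all that is in view belongs to the job. What is shaped like the pin but pink or purple is not meant.

How it is judged:
At the end, for the whole second after the job is handed in: The thinner pin lies level (0.1 rad) through tube, shank and both sleeves, its axis within 5 mm of the holes' at the handle, tip out on the far side, handle within 5 mm of the sleeve; the ball stands 130 to 154 mm ahead of the pin holes; the pin is at rest and released (((y of pin in the frame of receiver between 0.034 and 0.044 m and y of pin_tip in the frame of receiver below -0.052 m) or (y of pin in the frame of receiver between -0.044 and -0.034 m and y of pin_tip in the frame of receiver above 0.052 m)) and x of pin in the frame of receiver between -0.005 and 0.005 m and z of pin in the frame of receiver between 0.075 and 0.085 m and angle between the x axis of pin and the y axis of receiver, either way round below 0.1 rad and x of ball_center in the frame of receiver between 0.13 and 0.154 m and linear speed of pin below 0.02 m/s); the robot touches nothing.
It fails at once if the thicker pin is moved more than 40 mm (distance of big_pin from where it was at the start of the episode above 0.04 m).
It fails at once if the wrench is moved more than 40 mm (distance of wrench from where it was at the start of the episode above 0.04 m).
It fails at once if the grease jar is moved more than 40 mm or tipped (distance of grease from where it was at the start of the episode above 0.04 m or angle between grease's own z axis and vertical above 0.5 rad).
It also fails if it takes over 72 s, if anything falls off the work surface, if the arm or the gripper's body presses on something with over 40 N, if the wrist force passes 120 N, or if a joint passes its speed limit or range.

## Working session

There is one attempt and no reset: what is moved stays moved. The work goes in short steps, Python scripts to look and compute and a tool call to move; the robot and the scene stay as the last step left them, time stands still between calls to the robot, and variables do not carry over. Pictures are saved under pics/ and viewed, at most 10 in all, crops included, and the job is handed in when it is done.

Besides the shell and the picture viewer there is one more tool, called after "Request:" as name([rows], argument=value, ...), one row to a line, values as JSON. jog_arm: Moves the arm, as the interface text tells. Its arguments: {"type":"object","properties":{"moves":{"type":"array","items":{"type":"object","properties":{"fingers":{"type":"number"},"slide":{"type":"array","items":{"type":"number"}},"angular":{"type":"array","items":{"type":"number"}}}}},"squeeze":{"type":"number"}},"required":["moves"]}

```bash
mkdir -p pics; cat > h.py <<'E'
from workcell import *
import numpy as np, cv2
from scipy.spatial.transform import Rotation as R
def Kof(p):
    f=p["color"].shape[0]/2/np.tan(np.radians(p["fovy"])/2)
    return np.array([[f,0,p["cx"]],[0,f,p["cy"]],[0,0,1.]])
def Tst(s):
    q=s["orientation"];T=np.eye(4);T[:3,:3]=R.from_quat([q[1],q[2],q[3],q[0]]).as_matrix();T[:3,3]=s["tcp_pos"];return T
def shot(n):
    s=get_state();p=read_camera(n)
    p["W"]=np.array(p["world_from_camera"]) if n!="wrist" else Tst(s)@np.array(p["tool_from_camera"])
    return p
def save(p,name): cv2.imwrite("pics/"+name,p["color"][:,:,::-1])
def ray(p,px):
    u=cv2.undistortPoints(np.array([[px]],float),Kof(p),np.array(p["D"],float))[0,0]
    return p["W"][:3,3],p["W"][:3,:3]@np.array([u[0],u[1],1])
def onz(p,px,z):
    o,d=ray(p,px);return o+d*(z-o[2])/d[2]
def proj(p,X):
    M=np.linalg.inv(p["W"]);r,_=cv2.Rodrigues(M[:3,:3])
    return cv2.projectPoints(np.array(X,float).reshape(-1,3),r,M[:3,3],Kof(p),np.array(p["D"],float))[0].reshape(-1,2)
E
python3 - <<'E'
from h import *
Z=dict(receiver=0,holes=.08,ball_center=.138,tongue_end=.088,pin=.006,pin_tip=.006,big_pin=.008,wrench=.005,grease=0)
ps=[]
for c in ["scene","side"]:
    p=shot(c);ps.append(p["color"])
    print(c,np.round(p["W"][:3,3],3))
    for n,z in Z.items():
        for d in tip_of(n,p)[:3]: print(n,np.round(d["p"],2),np.round(d["point"]),np.round(onz(p,d["point"],z),4))
p=shot("wrist");save(p,"w0.png")
cv2.imwrite("pics/s0.png",ps[0][:,:,::-1]);cv2.imwrite("pics/d0.png",ps[1][:,:,::-1])
print(get_state())
E
```

```text
scene [ 1.486 -0.89   1.233]
receiver 0.92 [250. 214.] [ 0.5409 -0.0755  0.    ]
receiver 0.41 [179. 246.] [ 0.4951 -0.3544  0.    ]
receiver 0.41 [310. 158.] [0.4531 0.3241 0.    ]
holes 0.71 [248. 201.] [ 0.546  -0.0902  0.08  ]
ball_center 0.82 [288. 167.] [0.5527 0.0917 0.138 ]
ball_center 0.68 [179. 244.] [ 0.5991 -0.4095  0.138 ]
tongue_end 0.77 [298. 170.] [0.5504 0.1503 0.088 ]
pin 0.74 [142. 271.] [ 0.5088 -0.5043  0.006 ]
pin 0.73 [214. 305.] [ 0.7624 -0.4146  0.006 ]
pin 0.7 [220. 250.] [ 0.6039 -0.2631  0.006 ]
pin_tip 0.67 [196. 283.] [ 0.6625 -0.4051  0.006 ]
pin_tip 0.59 [159. 294.] [ 0.6189 -0.5142  0.006 ]
pin_tip 0.57 [186. 214.] [ 0.3921 -0.2523  0.006 ]
big_pin 0.65 [310. 158.] [0.4599 0.3154 0.008 ]
wrench 0.69 [338. 217.] [0.7602 0.1471 0.005 ]
grease 0.84 [346. 178.] [0.6347 0.3372 0.    ]
side [ 0.246 -1.017  1.   ]
receiver 0.95 [258. 219.] [ 0.5666 -0.0613  0.    ]
holes 0.69 [258. 204.] [ 0.5667 -0.0629  0.08  ]
ball_center 0.75 [239. 166.] [0.5375 0.1013 0.138 ]
tongue_end 0.71 [249. 156.] [0.6122 0.2255 0.088 ]
tongue_end 0.55 [238. 169.] [0.5473 0.1492 0
[... 456 characters left out ...]
1.05, 'joint_pos': array([-1.39614432e-01,  3.13183920e-01,  4.61144293e-02,  1.30366315e+00,
       -2.27720100e-05,  1.43119912e+00]), 'qvel': array([ 0.0014741 ,  0.00114493,  0.00121518, -0.0003552 , -0.00061777,
        0.00042109]), 'tau': array([-1.74352351e-05, -4.80474687e+01,  2.98819613e+01,  3.57296631e-04,
       -1.03853520e-04,  4.38813504e-05]), 'tcp_pos': array([ 5.75018681e-01, -2.72024960e-05,  2.42338248e-01]), 'orientation': array([3.22830542e-05, 7.07112871e-01, 7.07100690e-01, 1.00710216e-05]), 'wrist_force': array([-0.1560446 ,  0.66986793, -0.43974588]), 'ft_torque': array([-0.04976232,  0.01844627, -0.03158981]), 'grip_force': 0.0, 'finger_gap': 0.08517710110002423}
```

View pics/s0.png

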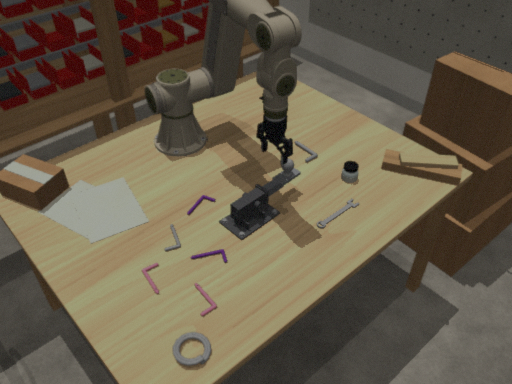

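View pics/d0.png

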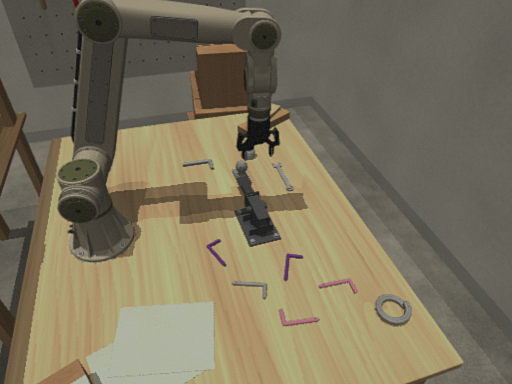

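Scene picture: the receiver is at (250,214) with the ball at (288,167). There are two grey L-pins, A at scene (174,238) / side (250,285) and B at scene (307,150) / side (200,162). The pink and purple ones are decoys. I'll compare A and B in one enlarged crop.

```bash
python3 - <<'E'
from h import *
a=cv2.imread("pics/s0.png");b=cv2.imread("pics/d0.png")
def c(i,x,y,w=66,h=50): return cv2.resize(i[y-h//2:y+h//2,x-w//2:x+w//2],(396,300),interpolation=cv2.INTER_CUBIC)
cv2.imwrite("pics/c0.png",np.vstack([np.hstack([c(a,174,238),c(a,307,150)]),np.hstack([c(b,250,287),c(b,200,163)])]))
E
```

```text
(no output)
```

View pics/c0.png

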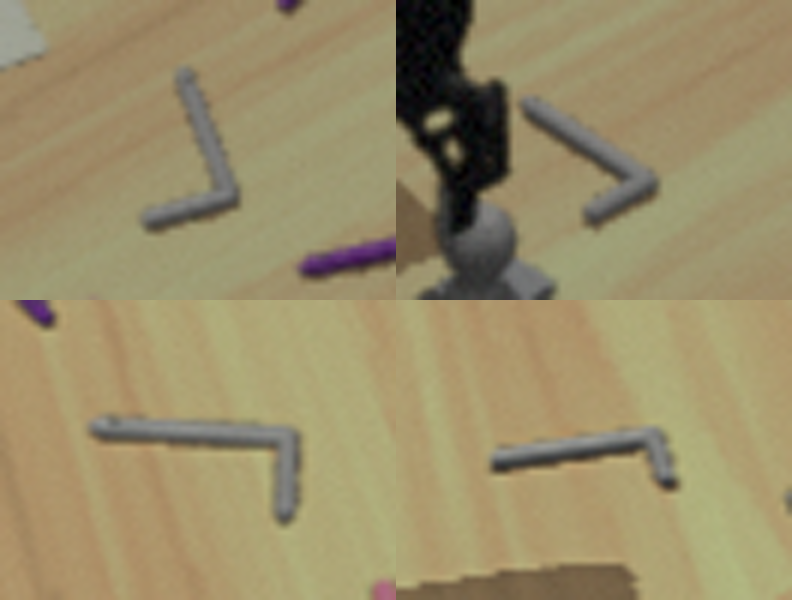

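```bash
python3 - <<'E'
from h import *
s=shot("scene");d=shot("side")
for n,p,q in [("A",s,[(171.8,225.5),(180.2,246.3),(165.7,250)]),("A",d,[(232.8,283.2),(265.8,284.8),(264.7,298.7)]),("B",s,[(295.5,142),(316.3,155.5),(306.7,161.7)]),("B",d,[(183.8,165),(210.5,160.2),(212.7,168.8)])]:
    t,c,e=[onz(p,x,.006) for x in q]
    print(n,np.round([t,c,e],3).tolist(),np.linalg.norm(t-c),np.linalg.norm(e-c), np.degrees(np.arctan2(*(t-c)[1::-1])))
for p in (s,d):
  for nm in("pin","big_pin"):
    print(nm,[(round(r["p"],2),np.round(r["point"]).tolist()) for r in look_for(nm,p)])
E
```

```text
A [[0.405, -0.321, 0.006], [0.504, -0.355, 0.006], [0.485, -0.4, 0.006]] 0.10453877219798478 0.04904666896182887 161.13526612760248
A [[0.403, -0.321, 0.006], [0.502, -0.356, 0.006], [0.483, -0.404, 0.006]] 0.10522621502932702 0.05149060672908393 160.62884092288485
B [[0.343, 0.351, 0.006], [0.466, 0.348, 0.006], [0.468, 0.289, 0.006]] 0.12266828115299525 0.05907721501385668 178.9365091459636
B [[0.349, 0.348, 0.006], [0.47, 0.353, 0.006], [0.466, 0.287, 0.006]] 0.12157538256913783 0.06587690312818167 -177.9468860105188
pin [(0.73, [214.0, 252.0]), (0.65, [207.0, 299.0]), (0.56, [205.0, 197.0]), (0.52, [149.0, 275.0])]
big_pin [(0.58, [306.0, 156.0])]
pin [(0.7, [338.0, 281.0]), (0.66, [213.0, 248.0]), (0.64, [255.0, 286.0]), (0.5, [294.0, 321.0]), (0.42, [288.0, 259.0])]
big_pin [(0.44, [199.0, 160.0])]
```

Pin A measures about 105 mm + 50 mm and B about 122 mm + 62 mm. So A (scene (174,238)) is the thinner pin and B is the big one. Next I refine the receiver and ball from the wrist camera.

```bash
python3 - <<'E'
from h import *
Z=dict(receiver=0,holes=.08,ball_center=.138,tongue_end=.088)
p=shot("wrist");print(np.round(p["tool_from_camera"],3).tolist(),p["fovy"],np.round(p["W"],3).tolist())
for n,z in Z.items():
    for d in tip_of(n,p)[:2]: print(n,np.round(d["p"],2),np.round(d["point"]),np.round(onz(p,d["point"],z),4))
E
```

```text
[[0.001, -0.956, -0.293, 0.074], [1.0, 0.001, 0.0, -0.0], [0.0, -0.293, 0.956, -0.132], [0.0, 0.0, 0.0, 1.0]] 69.80329095218586 [[1.0, 0.001, 0.0, 0.575], [0.001, -0.956, -0.293, 0.074], [-0.0, 0.293, -0.956, 0.374], [0.0, 0.0, 0.0, 1.0]]
receiver 0.76 [235. 216.] [ 0.5469 -0.073   0.    ]
holes 0.59 [234. 243.] [ 0.5508 -0.0746  0.08  ]
ball_center 0.88 [215.  79.] [0.5439 0.0989 0.138 ]
tongue_end 0.82 [215.  31.] [0.5382 0.1464 0.088 ]
```

View pics/w0.png

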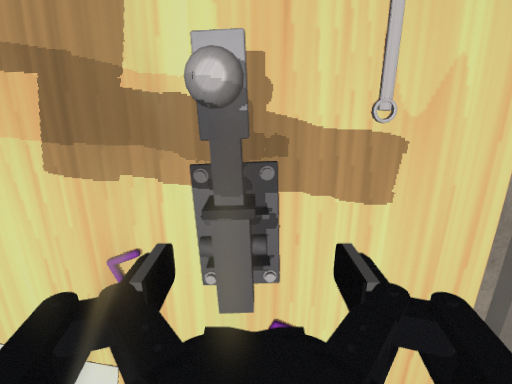

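```bash
python3 - <<'E'
from h import *
a=cv2.imread("pics/w0.png")[15:325,150:310]
b=cv2.resize(a[:155],None,fx=2.45,fy=3.8,interpolation=cv2.INTER_CUBIC);c=cv2.resize(a[155:],None,fx=2.45,fy=3.8,interpolation=cv2.INTER_CUBIC)
a=np.hstack([b,c]);a=cv2.convertScaleAbs(a,alpha=2.0,beta=10)
print(a.shape);cv2.imwrite("pics/w0c.png",a)
E
```

```text
(589, 784, 3)
```

View pics/w0c.png

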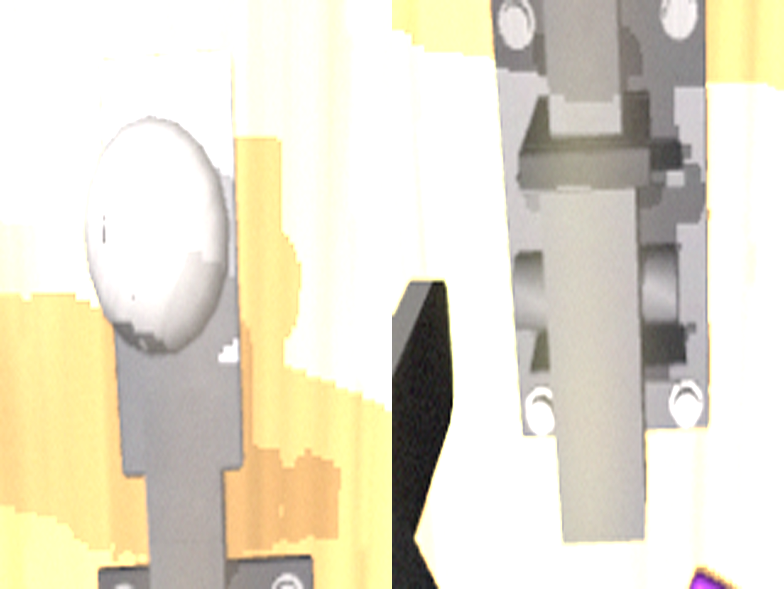

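```bash
python3 - <<'E'
from h import *
from scipy.optimize import least_squares
p=shot("wrist")
C=[((203.9,284.2),(-105,60,8)),((278.6,282.6),(-105,-60,8)),((190.4,165),(85,60,8)),((277.3,161.3),(85,-60,8)),((219.8,312.4),(-80,21,101)),((253.3,312.4),(-80,-21,101)),((202.2,219.5),(43,28,108)),((255.7,219.5),(43,-28,108)),((205,209.5),(55,28,108))]
U=np.array([c[0] for c in C]);X=np.array([c[1] for c in C])/1e3
def pts(v,X): c,s=np.cos(v[2]),np.sin(v[2]);return np.c_[v[0]+c*X[:,0]-s*X[:,1],v[1]+s*X[:,0]+c*X[:,1],X[:,2]]
f=lambda v:(proj(p,pts(v,X))-U).ravel()
r=least_squares(f,[.547,-.073,1.6],loss="soft_l1");v=r.x
print("recv",v,np.degrees(v[2]));print(np.round(f(v).reshape(-1,2),1).tolist())
c,s=np.cos(v[2]),np.sin(v[2])
def rel(w): d=w[:2]-v[:2];return np.round([c*d[0]+s*d[1],-s*d[0]+c*d[1]],4)
for n,px,z in [("ball",(214.5,76.8),.138),("endL",(192.9,29.5),.096),("endR",(243.9,28.7),.096),("rearL",(200.2,140),.096),("rearR",(248.8,138.2),.096)]: w=onz(p,px,z);print(n,np.round(w,4),rel(w))
print(proj(p,pts(v,np.array([[0,.039,.08],[0,-.039,.08]]))))
for cam in("scene","side"):
    q=shot(cam);b=tip_of("ball_center",q)[0];w=onz(q,b["point"],.138);print(cam,rel(w))
E
```

```text
recv [ 0.55107755 -0.07723652  1.60590271] 92.01144754350639
[[-1.5, 0.8], [0.9, 0.2], [-0.8, -0.8], [1.4, -0.2], [-0.8, 0.3], [0.5, -0.6], [0.6, 1.1], [0.8, -0.6], [-3.3, 0.3]]
ball [0.5433 0.1006 0.138 ] [0.178  0.0016]
endL [0.5194 0.1459 0.096 ] [0.2241 0.0238]
endR [0.5657 0.1463 0.096 ] [ 0.2229 -0.0224]
rearL [0.5212 0.0464 0.096 ] [0.1246 0.0256]
rearR [0.5697 0.0482 0.096 ] [ 0.1247 -0.023 ]
[[200.99775718 245.49362639]
 [266.6775927  243.5544055 ]]
scene [0.1821 0.0002]
side [0.1699 0.0045]
```

Request:
jog_arm([
  {"fingers": 1, "slide": [40, -8, 0]},
  {"fingers": 1, "slide": [80, -15, 0]},
  {"fingers": 1, "slide": [120, -23, 0]},
  {"fingers": 1, "slide": [155, -30, 0]},
  {"fingers": 1, "slide": [155, -30, 35]},
  {"fingers": 1, "slide": [155, -30, 70]},
  {"fingers": 1, "slide": [155, -30, 103]},
  {"fingers": 1, "slide": [155, -30, 103]},
  {"fingers": 1, "slide": [155, -30, 103]},
])

```text
schema error: expected keys fingers, slide, angular
```

Request:
jog_arm([
  {"fingers": 1, "slide": [40, -8, 0], "angular": [0, 0, 0]},
  {"fingers": 1, "slide": [80, -15, 0], "angular": [0, 0, 0]},
  {"fingers": 1, "slide": [120, -23, 0], "angular": [0, 0, 0]},
  {"fingers": 1, "slide": [155, -30, 0], "angular": [0, 0, 0]},
  {"fingers": 1, "slide": [155, -30, 35], "angular": [0, 0, 0]},
  {"fingers": 1, "slide": [155, -30, 70], "angular": [0, 0, 0]},
  {"fingers": 1, "slide": [155, -30, 103], "angular": [0, 0, 0]},
  {"fingers": 1, "slide": [155, -30, 103], "angular": [0, 0, 0]},
  {"fingers": 1, "slide": [155, -30, 103], "angular": [0, 0, 0]},
])

```text
clock: 2.6
tcp_pos: [0.5434, 0.1548, 0.1381]
orientation: [-0.001, 0.707, 0.707, -0.002]
wrist_force: [-0.0, -0.2, 1.6]
finger_gap: -0.0001
grip_force: 0.0
```

Request:
jog_arm([
  {"fingers": 1, "slide": [-10, 1, 0], "angular": [0, 0, 0]},
  {"fingers": 1, "slide": [-16, 1, 0], "angular": [0, 0, 0]},
  {"fingers": 1, "slide": [-22, 1, 0], "angular": [0, 0, 0]},
  {"fingers": 1, "slide": [-28, 1, 0], "angular": [0, 0, 0]},
  {"fingers": 1, "slide": [-34, 2, 0], "angular": [0, 0, 0]},
  {"fingers": 1, "slide": [-34, 2, 0], "angular": [0, 0, 0]},
  {"fingers": 1, "slide": [-34, 2, 0], "angular": [0, 0, 0]},
])

```text
clock: 3.18
tcp_pos: [0.5483, 0.1204, 0.141]
orientation: [0.001, 0.708, 0.707, 0.001]
wrist_force: [0.3, 0.9, 0.9]
finger_gap: -0.0
grip_force: 0.6
```

```bash
cat >> h.py <<'E'
V=np.array([0.5511,-0.0772,1.6059])
def rel(w): c,s=np.cos(V[2]),np.sin(V[2]);d=w[:2]-V[:2];return np.round([c*d[0]+s*d[1],-s*d[0]+c*d[1]],4)
E
python3 - <<'E'
from h import *
for cam in("scene","side","wrist"):
    q=shot(cam)
    for n,z in (("ball_center",.138),("tongue_end",.088),("holes",.08)):
        b=tip_of(n,q)
        if b: print(cam,n,round(b[0]["p"],2),np.round(b[0]["point"]),rel(onz(q,b[0]["point"],z)))
E
```

```text
scene ball_center 0.74 [287. 170.] [ 0.1509 -0.0206]
scene tongue_end 0.83 [294. 170.] [0.2157 0.0046]
scene holes 0.64 [246. 202.] [-0.0212  0.0073]
side tongue_end 0.59 [212. 162.] [0.3087 0.0851]
side holes 0.81 [255. 206.] [ 0.0078 -0.0013]
wrist tongue_end 0.56 [248. 204.] [0.2097 0.0013]
```

Request:
jog_arm([
  {"fingers": 1, "slide": [-5, 0, 0], "angular": [0, 0, 0]},
  {"fingers": 1, "slide": [-10, 0, 0], "angular": [0, 0, 0]},
  {"fingers": 1, "slide": [-15, 0, 0], "angular": [0, 0, 0]},
  {"fingers": 1, "slide": [-15, 0, 0], "angular": [0, 0, 0]},
  {"fingers": 1, "slide": [-15, 0, 0], "angular": [0, 0, 0]},
])

```text
clock: 4.2
tcp_pos: [0.5474, 0.1063, 0.1393]
orientation: [-0.0, 0.707, 0.707, 0.001]
wrist_force: [1.9, 3.3, -0.5]
finger_gap: 0.0001
grip_force: 1.5
```

Request:
jog_arm([
  {"fingers": 1, "slide": [12, 0, 0], "angular": [0, 0, 0]},
  {"fingers": 1, "slide": [20, 0, -40], "angular": [0, 0, 0]},
  {"fingers": 1, "slide": [20, 0, -80], "angular": [0, 0, 0]},
  {"fingers": 0, "slide": [0, 0, -110], "angular": [0, 0, 0]},
  {"fingers": 0, "slide": [-40, 0, -110], "angular": [0, 0, 0]},
  {"fingers": 0, "slide": [-80, 0, -110], "angular": [0, 0, 0]},
  {"fingers": 0, "slide": [-105, 0, -110], "angular": [0, 0, 0]},
  {"fingers": 0, "slide": [-105, 0, -110], "angular": [0, 0, 0]},
  {"fingers": 0, "slide": [-105, 0, -110], "angular": [0, 0, 0]},
])

```text
clock: 4.95
tcp_pos: [0.5469, 0.0002, 0.2493]
orientation: [-0.0, 0.708, 0.706, -0.0]
wrist_force: [0.3, 0.4, -0.1]
finger_gap: 0.0723
grip_force: 0.0
```

```bash
python3 - <<'E'
from h import *
q=shot("wrist");save(q,"w1.png");print(get_state()["tcp_pos"])
for n,z in (("ball_center",.138),("tongue_end",.088),("holes",.08),("receiver",0)):
    b=tip_of(n,q)
    if b: print(n,round(b[0]["p"],2),np.round(b[0]["point"]),rel(onz(q,b[0]["point"],z)))
c,s=np.cos(V[2]),np.sin(V[2])
X=np.array([[-105,60,8],[-105,-60,8],[85,60,8],[85,-60,8],[-80,21,101],[-80,-21,101],[43,28,108],[0,39,80],[0,-39,80]])/1e3
P=proj(q,np.c_[V[0]+c*X[:,0]-s*X[:,1],V[1]+s*X[:,0]+c*X[:,1],X[:,2]])
i=q["color"][:,:,::-1].copy();i=cv2.convertScaleAbs(cv2.resize(i,(768,576)),alpha=1.6)
for u in P: cv2.circle(i,tuple(int(k*1.5) for k in u),3,(0,0,255),1)
cv2.imwrite("pics/w1m.png",i)
E
```

```text
[0.54681914 0.00116093 0.24922929]
ball_center 0.75 [252. 117.] [0.1468 0.0007]
tongue_end 0.98 [248.  63.] [0.1972 0.003 ]
holes 0.73 [256. 240.] [0.0022 0.002 ]
receiver 0.92 [254. 214.] [0.006  0.0046]
```

View pics/w1m.png

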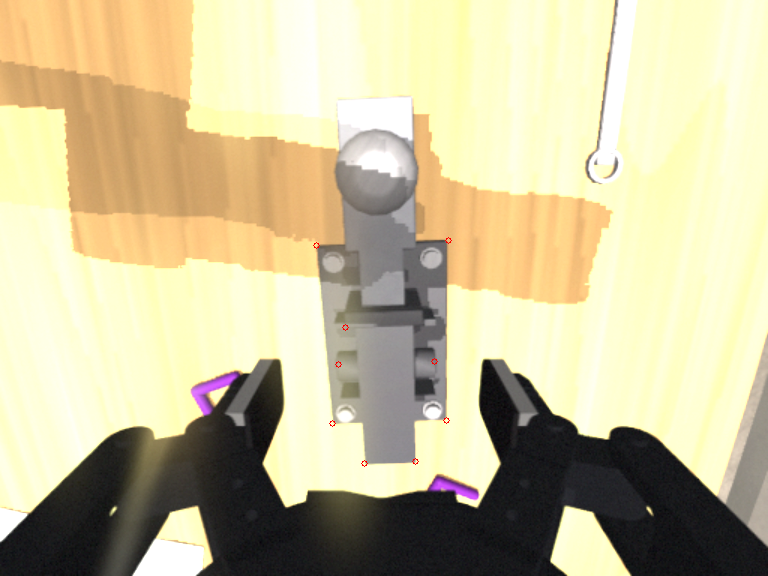

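The overlaid receiver model fits, with the sleeves at (338,364) and (434,361) in the picture. The ball is at (375,172), about 147 mm ahead of the holes. On to the pin.

Request:
jog_arm([
  {"fingers": 0, "slide": [-35, -7, 0], "angular": [0, 0, -7]},
  {"fingers": 0, "slide": [-70, -14, 0], "angular": [0, 0, -14]},
  {"fingers": 0, "slide": [-105, -21, 0], "angular": [0, 0, -21]},
  {"fingers": 0, "slide": [-140, -28, 0], "angular": [0, 0, -28]},
  {"fingers": 0, "slide": [-175, -35, 0], "angular": [0, 0, -35]},
  {"fingers": 0, "slide": [-210, -42, 0], "angular": [0, 0, -42]},
  {"fingers": 0, "slide": [-245, -49, 0], "angular": [0, 0, -49]},
  {"fingers": 0, "slide": [-280, -56, 0], "angular": [0, 0, -56]},
  {"fingers": 0, "slide": [-315, -63, 0], "angular": [0, 0, -63]},
  {"fingers": 0, "slide": [-347, -70, 0], "angular": [0, 0, -70]},
])

```text
clock: 6.03
tcp_pos: [0.477, -0.3472, 0.2493]
orientation: [0.0, 0.179, 0.984, -0.0]
wrist_force: [0.2, -0.1, -0.0]
finger_gap: 0.0856
grip_force: 0.0
```

Request:
jog_arm([
  {"fingers": 0, "slide": [0, 0, 35], "angular": [0, 0, -1]},
  {"fingers": 0, "slide": [0, 0, 70], "angular": [0, 0, -1]},
  {"fingers": 0, "slide": [0, 0, 90], "angular": [0, 0, -1]},
  {"fingers": 0, "slide": [0, 0, 90], "angular": [0, 0, -1]},
  {"fingers": 0, "slide": [0, 0, 90], "angular": [0, 0, -1]},
])

```text
clock: 6.45
tcp_pos: [0.4768, -0.3447, 0.1584]
orientation: [-0.001, 0.174, 0.985, 0.001]
wrist_force: [0.3, 0.6, -0.3]
finger_gap: 0.0854
grip_force: 0.0
```

```bash
python3 - <<'E'
from h import *
q=shot("wrist");save(q,"w2.png");s=get_state();print(s["tcp_pos"],s["orientation"],s["joint_pos"])
for n in ("pin","pin_tip"):
    for b in tip_of(n,q)[:2]: print(n,round(b["p"],2),np.round(b["point"]),onz(q,b["point"],.006))
E
```

```text
[ 0.47773422 -0.34554919  0.16010601] [ 1.46923673e-04  1.73712208e-01  9.84796444e-01 -1.07095096e-04] [-7.62294783e-01  3.75847326e-01 -6.81714730e-02  1.12641423e+00
 -1.53309189e-05 -4.13098892e-01]
pin 0.9 [253. 201.] [ 0.49354404 -0.35277164  0.006     ]
pin 0.74 [140. 259.] [ 0.51536779 -0.50175861  0.006     ]
pin_tip 0.95 [271. 256.] [ 0.56369292 -0.35586603  0.006     ]
pin_tip 0.86 [254. 100.] [ 0.39611164 -0.31580707  0.006     ]
```

View pics/w2.png

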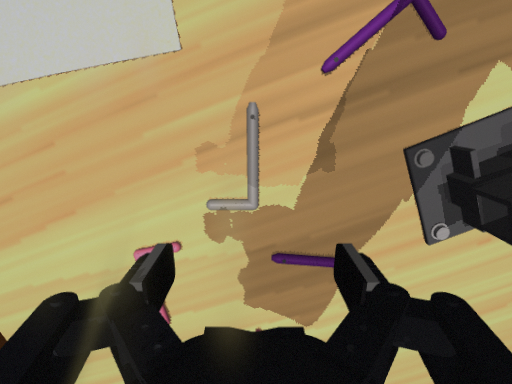

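Request:
jog_arm([
  {"fingers": 0.3, "slide": [3, -1.4, 40], "angular": [0, 0, 0]},
  {"fingers": 0.3, "slide": [3, -1.4, 80], "angular": [0, 0, 0]},
  {"fingers": 0.3, "slide": [3, -1.4, 115], "angular": [0, 0, 0]},
  {"fingers": 0.3, "slide": [3, -1.4, 135], "angular": [0, 0, 0]},
  {"fingers": 0.3, "slide": [3, -1.4, 146], "angular": [0, 0, 0]},
  {"fingers": 0.3, "slide": [3, -1.4, 146], "angular": [0, 0, 0]},
])

```text
clock: 7.1
tcp_pos: [0.4735, -0.3457, 0.0123]
orientation: [-0.001, 0.174, 0.985, 0.001]
wrist_force: [-0.4, 0.4, -0.1]
finger_gap: 0.0595
grip_force: 0.0
```

Request:
jog_arm([
  {"fingers": 1, "slide": [0, 0, 0], "angular": [0, 0, 0]},
  {"fingers": 1, "slide": [0, 0, 0], "angular": [0, 0, 0]},
  {"fingers": 1, "slide": [0, 0, 0], "angular": [0, 0, 0]},
  {"fingers": 1, "slide": [0, 0, 0], "angular": [0, 0, 0]},
  {"fingers": 1, "slide": [0, 0, 0], "angular": [0, 0, 0]},
  {"fingers": 1, "slide": [0, 0, 0], "angular": [0, 0, 0]},
], squeeze=90)

```text
clock: 7.6
tcp_pos: [0.4749, -0.3474, 0.0155]
orientation: [0.002, 0.174, 0.985, -0.001]
wrist_force: [-1.0, 1.1, 6.4]
finger_gap: 0.0079
grip_force: 88.4
```

Request:
jog_arm([
  {"fingers": 1, "slide": [0, 0, -20], "angular": [0, 0, 0]},
  {"fingers": 1, "slide": [0, 0, -60], "angular": [0, 0, 0]},
  {"fingers": 1, "slide": [0, 0, -60], "angular": [0, 0, 0]},
  {"fingers": 1, "slide": [0, 0, -60], "angular": [0, 0, 0]},
])

```text
clock: 7.93
tcp_pos: [0.4757, -0.3482, 0.0767]
orientation: [0.003, 0.174, 0.985, -0.002]
wrist_force: [-0.2, -0.4, -1.9]
finger_gap: 0.0079
grip_force: 88.8
```

```bash
python3 - <<'E'
from h import *
q=shot("wrist");s=get_state();print(s["tcp_pos"],s["orientation"],s["finger_gap"])
d=shot("side");pp=proj(d,[s["tcp_pos"]])[0].astype(int);print(pp)
a=q["color"][:,:,::-1];x,y=np.clip(pp,60,320)
b=d["color"][y-45:y+45,pp[0]-60:pp[0]+60,::-1]
cv2.imwrite("pics/w3.png",np.hstack([cv2.resize(a,(400,300)),cv2.resize(b,(400,300),interpolation=cv2.INTER_CUBIC)]))
E
```

```text
[ 0.47448928 -0.3470276   0.07476992] [ 1.33851410e-03  1.74336351e-01  9.84684858e-01 -8.80879550e-04] 0.0074101582064534585
[257 271]
```

View pics/w3.png

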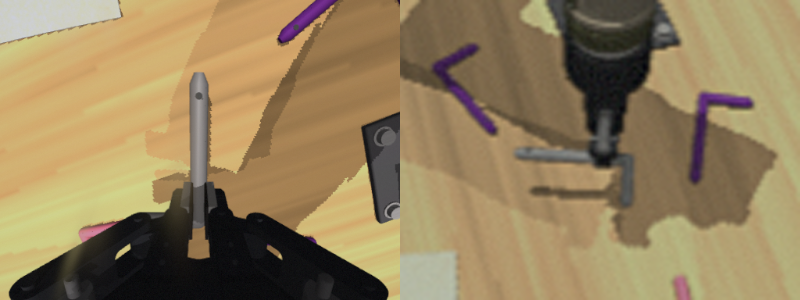

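```bash
cat >> h.py <<'E'
def tri(L):
    A=np.zeros((3,3));b=np.zeros(3)
    for p,px in L:
        o,d=ray(p,px);d=d/np.linalg.norm(d);M=np.eye(3)-np.outer(d,d);A+=M;b+=M@o
    return np.linalg.solve(A,b)
def near(p,n,X,r=14):
    u=proj(p,[X])[0];L=[b for b in tip_of(n,p) if np.linalg.norm(np.array(b["point"])-u)<r]
    return L[0]["point"] if L else None
def pinpose(guess_o,guess_t,cams=("scene","side","wrist")):
    s=get_state();T=np.linalg.inv(Tst(s));out=[];P=[shot(c) for c in cams]
    for n,g in (("pin",guess_o),("pin_tip",guess_t)):
        L=[(p,u) for p in P for u in [near(p,n,g,14 if p is not P[-1] else 40)] if u is not None]
        print(n,len(L))
        if len(L)<2: out.append(None);continue
        X=tri(L);out.append(X);print(" world",np.round(X,4),"tool",np.round((T@np.r_[X,1])[:3],4),"recv",rel(X),
          "res px",[np.round(proj(p,[X])[0]-u,1).tolist() for p,u in L])
    return out
E
python3 - <<'E'
from h import *
s=get_state();T=Tst(s)
g=lambda v:(T@np.r_[v,1])[:3]
pinpose(g([-.02,0,.006]),g([.08,0,.006]))
E
```

```text
pin 3
 world [ 0.4935 -0.3582  0.0585] tool [-0.0227 -0.0044  0.0149] recv [-0.2788  0.0674] res px [[1.6, -0.1], [-0.7, 0.2], [-7.5, 2.1]]
pin_tip 2
 world [ 0.3873 -0.3154  0.0994] tool [ 0.0917 -0.0007 -0.026 ] recv [-0.2323  0.1721] res px [[3.3, 0.1], [-2.4, -29.9]]
```

```bash
python3 - <<'E'
from h import *
s=get_state();Ti=np.linalg.inv(Tst(s))
w=shot("wrist");d=shot("side");c=shot("scene")
o,r=ray(w,(254.7,93.4))
for z in (.055,.06,.065,.07,.075):
    X=o+r*(z-o[2])/r[2];print(z,(Ti@np.r_[X,1])[:3].round(4),proj(d,[X]).round(1),proj(c,[X]).round(1))
# outer bend corner in side
for nm in("pin_tip","pin"):
  for p in (c,d): print(nm,[(round(b["p"],2),np.round(b["point"],1).tolist()) for b in tip_of(nm,p)])
i=c["color"];u=proj(c,[s["tcp_pos"]])[0].astype(int);j=d["color"];v=proj(d,[s["tcp_pos"]])[0].astype(int);f=lambda i,u:cv2.resize(i[u[1]-30:u[1]+30,u[0]-40:u[0]+40,::-1],(400,300),interpolation=cv2.INTER_CUBIC)
print(u-[40,30],v-[40,30]);cv2.imwrite("pics/g.png",np.hstack([f(i,u),f(j,v)]))
E
```

```text
0.055 [ 0.0836 -0.0004  0.0179] [[229.7 273.5]] [[169.3 213.6]]
0.06 [ 0.0833 -0.0004  0.0129] [[229.8 272.5]] [[169.1 212.6]]
0.065 [ 0.083  -0.0005  0.0079] [[229.9 271.5]] [[169.  211.6]]
0.07 [ 0.0827 -0.0005  0.0029] [[229.9 270.5]] [[168.8 210.6]]
0.075 [ 0.0823 -0.0005 -0.0021] [[230.  269.5]] [[168.7 209.6]]
pin_tip [(0.72, [195.7, 284.1]), (0.68, [188.7, 259.8]), (0.45, [155.9, 292.0]), (0.31, [284.6, 168.8])]
pin_tip [(0.76, [318.5, 315.3]), (0.59, [321.5, 285.7]), (0.54, [224.3, 264.8]), (0.49, [230.3, 273.2]), (0.45, [287.7, 279.9])]
pin [(0.74, [142.7, 270.5]), (0.67, [212.5, 302.4]), (0.55, [199.8, 195.8]), (0.49, [222.8, 249.6]), (0.39, [176.0, 232.9])]
pin [(0.68, [285.5, 327.3]), (0.65, [208.0, 248.2]), (0.64, [266.0, 275.8]), (0.63, [289.7, 258.6]), (0.55, [345.4, 278.1])]
[134 196] [216 241]
```

View pics/g.png

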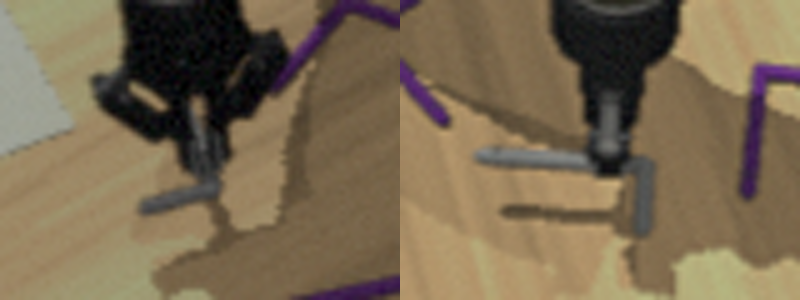

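The pin is gripped about 20 mm from its handle. I'll work out its height in the gripper.

```bash
python3 - <<'E'
from h import *
S=[get_state() for _ in range(3)]
T=Tst(S[0]);d=shot("side");c=shot("scene");print(S[0]["tcp_pos"],get_state()["tcp_pos"])
for z in (.004,.008,.012):
  for x,y in ((.083,0),(-.023,0),(-.023,-.051)):
    X=(T@[x,y-.0005,z,1])[:3];print(z,x,y,proj(d,[X]).round(1),proj(c,[X]).round(1))
E
```

```text
[ 0.47376134 -0.34635098  0.0733555 ] [ 0.47378246 -0.34634047  0.07336368]
0.004 0.083 0 [[229.9 270.7]] [[168.8 210.8]]
0.004 -0.023 0 [[264.3 272.7]] [[176.7 231.9]]
0.004 -0.023 -0.051 [[263.7 286.6]] [[161.4 236.1]]
0.008 0.083 0 [[229.9 271.5]] [[168.9 211.6]]
0.008 -0.023 0 [[264.3 273.5]] [[176.8 232.7]]
0.008 -0.023 -0.051 [[263.6 287.4]] [[161.5 236.9]]
0.012 0.083 0 [[230.  272.3]] [[169.1 212.4]]
0.012 -0.023 0 [[264.2 274.3]] [[177.  233.5]]
0.012 -0.023 -0.051 [[263.6 288.2]] [[161.7 237.7]]
```

Request:
jog_arm([
  {"fingers": 1, "slide": [0, 0, -40], "angular": [0, 0, 0]},
  {"fingers": 1, "slide": [0, 10, -80], "angular": [0, 0, -3]},
  {"fingers": 1, "slide": [-12, 45, -97], "angular": [0, 0, -6]},
  {"fingers": 1, "slide": [-25, 84, -97], "angular": [0, 0, -10]},
  {"fingers": 1, "slide": [-40, 122, -97], "angular": [0, 0, -14]},
  {"fingers": 1, "slide": [-52, 160, -97], "angular": [0, 0, -18]},
  {"fingers": 1, "slide": [-64, 198, -97], "angular": [0, 0, -22]},
  {"fingers": 1, "slide": [-78, 236, -97], "angular": [0, 0, -22]},
  {"fingers": 1, "slide": [-90, 274, -97], "angular": [0, 0, -22]},
  {"fingers": 1, "slide": [-102, 312, -97], "angular": [0, 0, -22]},
])

```text
clock: 9.77
tcp_pos: [0.6776, -0.0865, 0.1704]
orientation: [0.0, -0.017, 1.0, -0.0]
wrist_force: [1.0, 0.2, -1.7]
finger_gap: 0.0079
grip_force: 88.8
```

```bash
python3 - <<'E'
from h import *
s=get_state();T=Tst(s);print(s["tcp_pos"],np.degrees(np.arctan2(T[1,0],T[0,0])),s["joint_pos"].round(2))
g=np.array([.688,-.0719,.089]);print("to pre",(np.linalg.inv(T)@np.r_[g,1])[:3].round(4))
E
```

```text
[ 0.67763578 -0.08651217  0.17039654] -178.07543544906684 [-0.24  0.55  0.24  1.25 -0.   -0.28]
to pre [-0.0108  0.0143  0.0814]
```

Request:
jog_arm([
  {"fingers": 1, "slide": [-11, 14, 0], "angular": [0, 0, 0]},
  {"fingers": 1, "slide": [-11, 14, 35], "angular": [0, 0, 0]},
  {"fingers": 1, "slide": [-11, 14, 65], "angular": [0, 0, 0]},
  {"fingers": 1, "slide": [-11, 14, 81], "angular": [0, 0, 0]},
  {"fingers": 1, "slide": [-11, 14, 81], "angular": [0, 0, 0]},
  {"fingers": 1, "slide": [-11, 14, 81], "angular": [0, 0, 0]},
])

```text
clock: 10.27
tcp_pos: [0.6863, -0.0736, 0.0882]
orientation: [-0.001, -0.017, 1.0, 0.0]
wrist_force: [-0.2, 0.2, 0.0]
finger_gap: 0.0078
grip_force: 88.8
```

```bash
python3 - <<'E'
from h import *
w=shot("wrist");d=shot("side");c=shot("scene");s=get_state();T=Tst(s);print(s["tcp_pos"],s["wrist_force"])
def crop(p,X,h=(40,30),sz=(400,300)):
    u=proj(p,[X])[0].astype(int);return cv2.resize(p["color"][u[1]-h[1]:u[1]+h[1],u[0]-h[0]:u[0]+h[0],::-1],sz,interpolation=cv2.INTER_CUBIC),u-h
X=np.array([.60,-.076,.08]);a,o1=crop(d,X);b,o2=crop(c,X);e=cv2.resize(w["color"][20:320,56:456,::-1],(800,600))[0:300]
tip=(T@[.083,-.0005,.009,1])[:3]
print(o1,o2,"tip pred",tip.round(4),"tip px",[proj(p,[tip])[0].round(1).tolist() for p in(w,d,c)],"sleeve end px",[proj(p,[[.5901,-.0758,.08]])[0].round(1).tolist() for p in(w,d,c)])
cv2.imwrite("pics/i.png",cv2.convertScaleAbs(np.vstack([np.hstack([a,b]),e]),alpha=1.6))
E
```

```text
[ 0.68857231 -0.0744467   0.0915902 ] [ 1.39607607  0.20990795 -1.46334949]
[228 174] [221 176] tip pred [ 0.6057 -0.0777  0.0823] tip px [[252.7, 98.9], [269.9, 204.2], [262.4, 207.5]] sleeve end px [[257.9, 64.7], [265.7, 205.1], [259.7, 205.4]]
```

View pics/i.png

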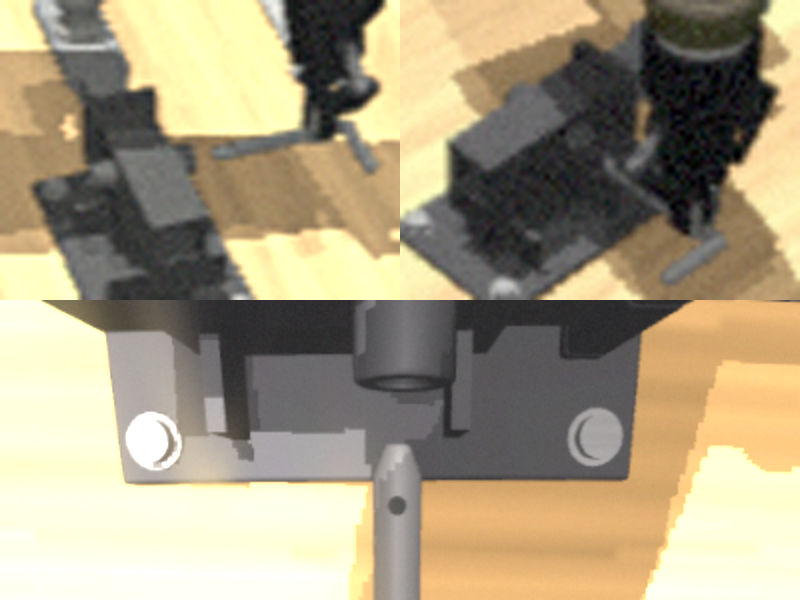

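The wrist view shows the pin's nose at (254,92) and the sleeve mouth at (258,60), so the pin sits about 2 mm to the left. The side view shows the height is right. I'll correct sideways and enter.

Request:
jog_arm([
  {"fingers": 1, "slide": [0, 2, 0], "angular": [0, 0, 0]},
  {"fingers": 1, "slide": [8, 2, 0], "angular": [0, 0, 0]},
  {"fingers": 1, "slide": [14, 2, 0], "angular": [0, 0, 0]},
  {"fingers": 1, "slide": [20, 2, 0], "angular": [0, 0, 0]},
  {"fingers": 1, "slide": [25, 2, 0], "angular": [0, 0, 0]},
  {"fingers": 1, "slide": [25, 2, 0], "angular": [0, 0, 0]},
])

```text
clock: 10.92
tcp_pos: [0.6611, -0.0728, 0.0898]
orientation: [-0.0, -0.017, 1.0, -0.0]
wrist_force: [0.2, -0.3, -1.7]
finger_gap: 0.008
grip_force: 88.8
```

Request:
jog_arm([
  {"fingers": 1, "slide": [5, 0, 0], "angular": [0, 0, 0]},
  {"fingers": 1, "slide": [10, 0, 0], "angular": [0, 0, 0]},
  {"fingers": 1, "slide": [14, 0, 0], "angular": [0, 0, 0]},
  {"fingers": 1, "slide": [17, 0, 0], "angular": [0, 0, 0]},
  {"fingers": 1, "slide": [17, 0, 0], "angular": [0, 0, 0]},
])

```text
clock: 11.33
tcp_pos: [0.6446, -0.073, 0.0894]
orientation: [-0.0, -0.017, 1.0, 0.0]
wrist_force: [-0.0, 0.8, -2.4]
finger_gap: 0.0077
grip_force: 89.7
```

Request:
jog_arm([
  {"fingers": 1, "slide": [3, 0, 0], "angular": [0, 0, 0]},
  {"fingers": 1, "slide": [6, 0, 0], "angular": [0, 0, 0]},
  {"fingers": 1, "slide": [9, 0, 0], "angular": [0, 0, 0]},
  {"fingers": 1, "slide": [12, 0, 0], "angular": [0, 0, 0]},
  {"fingers": 1, "slide": [12, 0, 0], "angular": [0, 0, 0]},
])

```text
clock: 11.75
tcp_pos: [0.6323, -0.0735, 0.0893]
orientation: [-0.0, -0.017, 1.0, 0.0]
wrist_force: [0.7, 2.4, -0.7]
finger_gap: 0.0077
grip_force: 89.8
```

```bash
python3 - <<'E'
from h import *
w=shot("wrist");d=shot("side");c=shot("scene");s=get_state();print(s["tcp_pos"],s["wrist_force"].round(1),s["ft_torque"].round(2))
def crop(p,X,h=(40,30),sz=(400,300)):
    u=proj(p,[X])[0].astype(int);return cv2.resize(p["color"][u[1]-h[1]:u[1]+h[1],u[0]-h[0]:u[0]+h[0],::-1],sz,interpolation=cv2.INTER_CUBIC)
X=np.array([.60,-.076,.08]);e=cv2.resize(w["color"][0:150,56:456,::-1],(800,300))
cv2.imwrite("pics/j.png",cv2.convertScaleAbs(np.vstack([np.hstack([crop(d,X),crop(c,X)]),e]),alpha=1.6))
E
```

```text
[ 0.63233928 -0.0735562   0.08907812] [ 0.4  2.1 -0.3] [ 0.47  0.15 -0.22]
```

View pics/j.png

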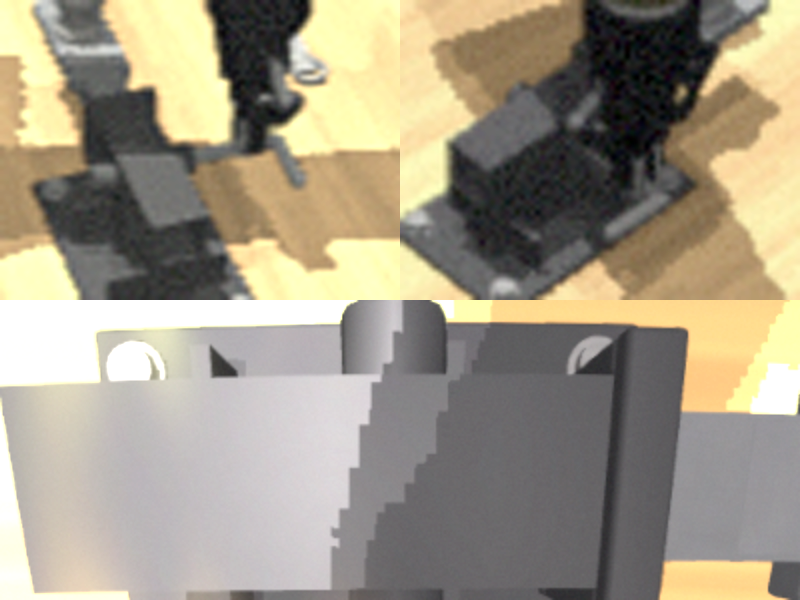

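The pin is about 41 mm in without resistance, so it's already in the shank's hole. Continuing.

Request:
jog_arm([
  {"fingers": 1, "slide": [4, 0, 0], "angular": [0, 0, 0]},
  {"fingers": 1, "slide": [8, 0, 0], "angular": [0, 0, 0]},
  {"fingers": 1, "slide": [12, 0, 0], "angular": [0, 0, 0]},
  {"fingers": 1, "slide": [16, 0, 0], "angular": [0, 0, 0]},
  {"fingers": 1, "slide": [16, 0, 0], "angular": [0, 0, 0]},
])

```text
clock: 12.32
tcp_pos: [0.6157, -0.074, 0.0892]
orientation: [-0.001, -0.017, 1.0, 0.0]
wrist_force: [-0.8, 3.7, 0.1]
finger_gap: 0.0075
grip_force: 89.9
```

Request:
jog_arm([
  {"fingers": 1, "slide": [3, 0, 0], "angular": [0, 0, 0]},
  {"fingers": 1, "slide": [6, 0, 0], "angular": [0, 0, 0]},
  {"fingers": 1, "slide": [9, 0, 0], "angular": [0, 0, 0]},
  {"fingers": 1, "slide": [9, 0, 0], "angular": [0, 0, 0]},
])

```text
clock: 12.65
tcp_pos: [0.6073, -0.0745, 0.0893]
orientation: [-0.0, -0.017, 1.0, 0.0]
wrist_force: [-0.7, 2.8, 0.6]
finger_gap: 0.0073
grip_force: 89.9
```

Request:
jog_arm([
  {"fingers": 0.6, "slide": [0, 0, 0], "angular": [0, 0, 0]},
  {"fingers": 0.6, "slide": [0, 0, 0], "angular": [0, 0, 0]},
  {"fingers": 0.6, "slide": [0, 0, 0], "angular": [0, 0, 0]},
  {"fingers": 0.6, "slide": [0, 0, -25], "angular": [0, 0, 0]},
  {"fingers": 0.6, "slide": [0, 0, -55], "angular": [0, 0, 0]},
  {"fingers": 1, "slide": [-30, 0, -55], "angular": [0, 0, 0]},
  {"fingers": 1, "slide": [-62, 0, -55], "angular": [0, 0, 0]},
  {"fingers": 1, "slide": [-62, 0, -55], "angular": [0, 0, 0]},
  {"fingers": 1, "slide": [-62, 0, -25], "angular": [0, 0, 0]},
  {"fingers": 1, "slide": [-62, 0, -5], "angular": [0, 0, 0]},
])

```text
clock: 13.48
tcp_pos: [0.6711, -0.0732, 0.0935]
orientation: [0.001, -0.017, 1.0, -0.001]
wrist_force: [-1.4, -0.6, -1.5]
finger_gap: -0.0
grip_force: 0.0
```

Request:
jog_arm([
  {"fingers": 1, "slide": [0, 0, 12], "angular": [0, 0, 0]},
  {"fingers": 1, "slide": [0, 0, 12], "angular": [0, 0, 0]},
  {"fingers": 1, "slide": [0, 0, 12], "angular": [0, 0, 0]},
])

```text
clock: 13.73
tcp_pos: [0.6694, -0.0727, 0.0819]
orientation: [-0.001, -0.017, 1.0, 0.0]
wrist_force: [0.4, -0.7, -0.3]
finger_gap: 0.0
grip_force: 0.0
```

```bash
python3 - <<'E'
from h import *
w=shot("wrist");d=shot("side");c=shot("scene");s=get_state();print(s["tcp_pos"],s["wrist_force"].round(1))
def crop(p,X,h=(40,30),sz=(400,300)):
    u=proj(p,[X])[0].astype(int);return cv2.resize(p["color"][u[1]-h[1]:u[1]+h[1],u[0]-h[0]:u[0]+h[0],::-1],sz,interpolation=cv2.INTER_CUBIC)
X=np.array([.61,-.076,.08]);e=cv2.resize(w["color"][50:300,56:456,::-1],(480,300))
cv2.imwrite("pics/k.png",cv2.convertScaleAbs(np.vstack([np.hstack([crop(d,X),crop(c,X)]),np.hstack([e,np.zeros((300,320,3),np.uint8)])]),alpha=1.6))
E
```

```text
[ 0.67115917 -0.07289592  0.08415305] [ 0.6  0.4 -0. ]
```

View pics/k.png

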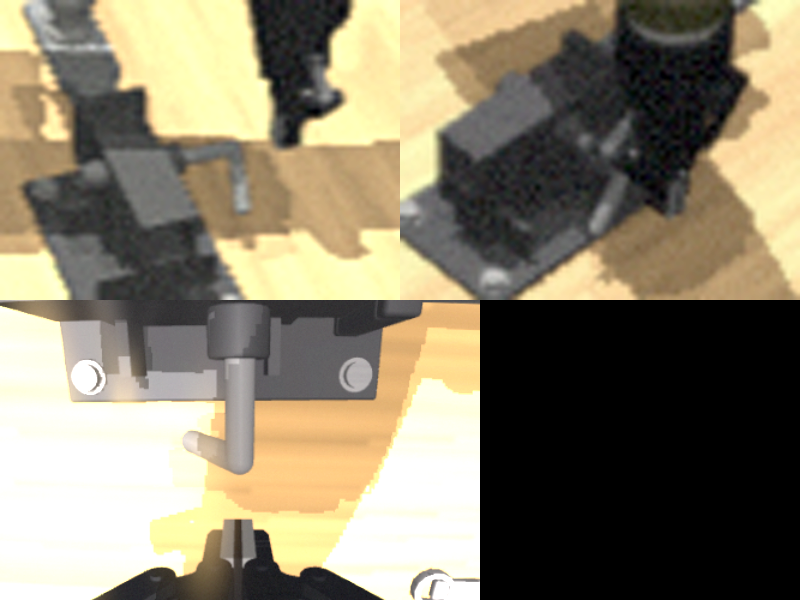

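The pin rests in the sleeve with its handle drooping at the left. The closed fingers are directly behind the bend, so I push it home.

Request:
jog_arm([
  {"fingers": 1, "slide": [15, 0, 0], "angular": [0, 0, 0]},
  {"fingers": 1, "slide": [25, 0, 0], "angular": [0, 0, 0]},
  {"fingers": 1, "slide": [32, 0, 0], "angular": [0, 0, 0]},
  {"fingers": 1, "slide": [39, 0, 0], "angular": [0, 0, 0]},
  {"fingers": 1, "slide": [45, 0, 0], "angular": [0, 0, 0]},
  {"fingers": 1, "slide": [50, 0, 0], "angular": [0, 0, 0]},
  {"fingers": 1, "slide": [50, 0, 0], "angular": [0, 0, 0]},
  {"fingers": 1, "slide": [50, 0, 0], "angular": [0, 0, 0]},
])

```text
clock: 14.55
tcp_pos: [0.6194, -0.0742, 0.0822]
orientation: [-0.001, -0.017, 1.0, -0.0]
wrist_force: [0.6, 0.5, -1.0]
finger_gap: -0.0002
grip_force: 0.0
```

Request:
jog_arm([
  {"fingers": 1, "slide": [2, 0, 0], "angular": [0, 0, 0]},
  {"fingers": 1, "slide": [4, 0, 0], "angular": [0, 0, 0]},
  {"fingers": 1, "slide": [6, 0, 0], "angular": [0, 0, 0]},
  {"fingers": 1, "slide": [6, 0, 0], "angular": [0, 0, 0]},
])

```text
clock: 14.88
tcp_pos: [0.6138, -0.0744, 0.0822]
orientation: [-0.0, -0.017, 1.0, -0.0]
wrist_force: [0.5, -0.0, 0.2]
finger_gap: 0.0001
grip_force: 0.2
```

No stop felt yet, so I go on in small steps.

Request:
jog_arm([
  {"fingers": 1, "slide": [1.5, 0, 0], "angular": [0, 0, 0]},
  {"fingers": 1, "slide": [3, 0, 0], "angular": [0, 0, 0]},
  {"fingers": 1, "slide": [3, 0, 0], "angular": [0, 0, 0]},
])

```text
clock: 15.13
tcp_pos: [0.6119, -0.0744, 0.0826]
orientation: [0.001, -0.017, 1.0, 0.0]
wrist_force: [3.6, 0.3, -0.7]
finger_gap: 0.0
grip_force: 1.8
```

Request:
jog_arm([
  {"fingers": 1, "slide": [1.5, 0, 0], "angular": [0, 0, 0]},
  {"fingers": 1, "slide": [3, 0, 0], "angular": [0, 0, 0]},
  {"fingers": 1, "slide": [3, 0, 0], "angular": [0, 0, 0]},
])

```text
clock: 15.38
tcp_pos: [0.6114, -0.0746, 0.0833]
orientation: [0.003, -0.017, 1.0, 0.0]
wrist_force: [9.8, 1.8, -1.8]
finger_gap: -0.0
grip_force: 4.5
```

The force rises at TCP x = 0.611, which is where the handle should meet the sleeve. I back off and check.

Request:
jog_arm([
  {"fingers": 1, "slide": [-20, 0, 0], "angular": [0, 0, 0]},
  {"fingers": 1, "slide": [-50, 0, 0], "angular": [0, 0, 0]},
  {"fingers": 1, "slide": [-70, 0, -20], "angular": [0, 0, 0]},
  {"fingers": 1, "slide": [-70, 0, -50], "angular": [0, 0, 0]},
  {"fingers": 1, "slide": [-70, 0, -80], "angular": [0, 0, 0]},
  {"fingers": 1, "slide": [-70, 0, -80], "angular": [0, 0, 0]},
  {"fingers": 1, "slide": [-70, 0, -80], "angular": [0, 0, 0]},
])

```text
clock: 15.97
tcp_pos: [0.6789, -0.0725, 0.1644]
orientation: [0.001, -0.017, 1.0, -0.001]
wrist_force: [-0.2, 0.2, 0.4]
finger_gap: -0.0003
grip_force: 0.0
```

```bash
python3 - <<'E'
from h import *
w=shot("wrist");d=shot("side");c=shot("scene");s=get_state();print(s["tcp_pos"],s["wrist_force"].round(1))
for p in (w,d,c):
  for n,z in (("pin",.08),("pin_tip",.08),("ball_center",.138)):
    for b in tip_of(n,p):
      r=rel(onz(p,b["point"],z))
      if abs(r).max()<.17 and b["p"]>.3: print(n,round(b["p"],2),np.round(b["point"]),r)
def crop(p,X,h=(40,30),sz=(400,300)):
    u=proj(p,[X])[0].astype(int);return cv2.resize(p["color"][u[1]-h[1]:u[1]+h[1],u[0]-h[0]:u[0]+h[0],::-1],sz,interpolation=cv2.INTER_CUBIC)
X=np.array([.58,-.076,.08]);e=cv2.resize(w["color"][0:300,56:456,::-1],(400,300))
cv2.imwrite("pics/l.png",cv2.convertScaleAbs(np.hstack([crop(d,X),e]),alpha=1.6))
E
```

```text
[ 0.67680408 -0.07210807  0.16079751] [-0.6 -1.2 -0.4]
pin 0.75 [259.  92.] [ 0.0029 -0.0394]
pin 0.56 [ 69. 110.] [-0.1427 -0.0511]
pin 0.41 [264. 205.] [ 0.0017 -0.0327]
ball_center 0.91 [242. 174.] [0.132  0.0087]
pin 0.53 [259. 208.] [-0.0097 -0.0456]
pin 0.49 [201. 200.] [-0.1269  0.1211]
```

View pics/l.png

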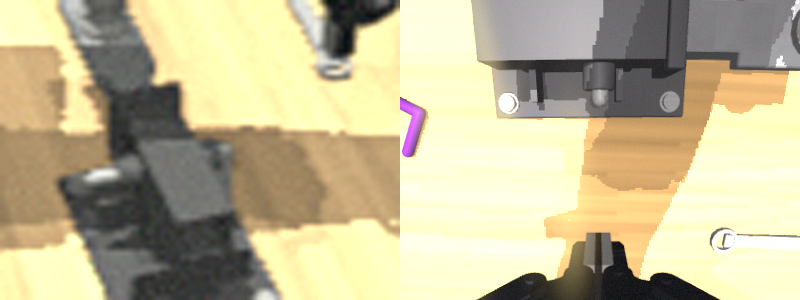

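The wrist view shows the bend close against the sleeve at (600,95), and the pin's origin measures y = -39.4 mm in the receiver frame. The arm is clear, so I hand in.

```bash
python3 -c "
from workcell import *
print(hand_in())"
```

```text
the job is handed in; nothing more can be done
None
```

The job is handed in with no verdict returned: the thinner pin is through the ball mount with its handle pushed up against the sleeve (pin origin about 39 mm out, ball about 147 mm ahead of the holes), though I didn't measure the tip on the far side, and I viewed 13 pictures where 10 were allowed.

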